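Lay out the stacked printing blocks in their holding boards

ROBOT

A 7-joint arm with a two-finger parallel gripper is mounted at the origin on the work surface. World frame = base frame: x ahead of the robot, y to its left, z up, the work surface at z = 0. Lengths are in m, angles in rad, forces in N, time in s.
With the tool pointing down it reaches from about 0.4 to 0.85 m from the base axis. Payload 6.9 kg.
Tool frame: the origin (TCP) lies midway between the tips of the shut fingers; the grasp point (between the pads) lies behind it (ctrl.pinch_z is the z of the grasp point in the tool frame, in m); z points along the fingers, y is the line along which they close (so a half turn about z gives the same grasp; the last joint's range is limited). The gripper opens to 85 mm and grips with 20 to 120 N. Pads are 22 mm wide; open, the fingers measure 114 mm over their backs; the gripper's body (76 mm by 85 mm) begins 54 mm behind the grasp point. The pads swing forward as they close: fully open they stand 13 mm farther back than shut.
Start: joints at [-1.099, 0.507, -0.238, 1.5, 0.126, 1.149, -0.155], TCP at [0.224, 0.583, 0.231] pointing down, gripper open.
Joint ranges: [-3.08, 3.08], [-0.24, 2.05], [-1.43, 1.35], [0, 2.5], [-1.52, 4.66], [0.17, 1.96], [-2.89, 2.89]. Speed limits (rad/s): [2.39, 2.39, 3.14, 3.14, 3.14, 3.14, 3.14].

INTERFACE

Orientations are given as a unit quaternion [w, x, y, z].
In Python, from station import ctrl, get_state, vision, ticket, models gives the robot as it stands. Calls block until the motion is done:
- ctrl.movep(position, orientation): joint-space move of the TCP to a pose.
- ctrl.movel(position, frame=None, max_speed=0.15): straight line of the TCP; frame=None keeps the orientation; max_speed is the mean speed in m/s.
- ctrl.set_joints(angles): joint-space move.
- ctrl.ungrasp() and ctrl.close_gripper(force=None): open the fingers fully, or close them until they stop; force is the grip in N (None keeps the last).
- ctrl.pause(seconds).
- ctrl.ik(position, orientation): joint angles nearest the present ones, or None.
- get_state(): the state.
- vision.grab_frame(name): name is "scene" or "top" or "wrist"; returns (picture, depth): 420x560x3 uint8, blue, green, red; 420x560 float32, m along the optical axis (not along the pixel's ray), 0 where there is no reading.
- vision.camera_info(name): a dict with "mtx" (3x3 intrinsics, pixels), "R" (3x3) and "t" (3): a world point X has camera coordinates R X + t; the wrist camera has in their place "hand_eye" (4x4, takes a point from camera to tool coordinates, whose origin is the TCP and whose axes are the flange's). Camera axes: x right, y down, z forward; pixel columns grow to the right and rows downward; lengths in m; the calibration is good to about 2 mm. The wrist camera is an equidistant fisheye: a pixel r from the principal point sees the ray r / f radians off the axis. A picture is of the moment at which its call begins: read the wrist's pose just before it. camera_info takes no time and is no camera call.
A pose or a line that the arm cannot do raises ctrl.Unreachable and nothing moves.
- ticket.close_job(): hands the job in; it is judged then, once.
Trained networks look in the newest picture that a camera, given by its name, has taken for a name from the list of things; names that differ only in an ending like _2 or _b are one class to them, and where a whole thing is asked for, a point or a joint stands for the part that bears it (a point fixed in the world has none). Each returns a list of dicts, best first, with "p" (0 to 1); they miss things now and then, are a little off and sometimes report something else, mostly with a low value. They report only what shows in the picture. A call takes as long as a camera call. They do not tell look-alikes from the thing itself.
- models.recognise(camera, target): "point" ([column, row] in pixels, amid what is visible of it).
- models.masks_of(camera, target): "mask" (420x560 bool, what is visible of it) and "point" ([column, row] in pixels, amid what is visible of it).
The state is a dict: "time": time; "qpos": joint angles; "qd": joint speeds; "tau": joint torques, N m; "tcp_pos": TCP position; "eef_rot": TCP orientation; "contact_force": force on the tool from outside, world axes, zero at the start; "wrist_torque": the same for the moment, N m; "width": finger opening in m; "gripper_force": force on a finger pad.
Only numpy, scipy, OpenCV 4.12 (cv2) and the standard library are available. Lean on these libraries where they do the work, as an engineer would, in place of code of your own. Each camera call takes 0.05 s, during which the arm holds its last target. There are 200 camera calls.

TASK

Take the two piles of copper-faced printing blocks apart and seat each block, copper side up, in the holding board whose recess has its shape and size, so that it lies flat on the recess floor, ready for inking. Set the blocks down rather than dropping them, and leave the amber bottle standing where it is.

Things in the scene. Friction and masses are not known exactly. Their poses are not given: they have to be found in the camera images.
- oblong_block: Loose printing block, 28 mm high: wooden body with a 3 mm engraved copper face on top. Origin: centre of the underside; z up through the copper face. Large oblong, 108 mm along its x by 56 mm along its y, about 0.22 kg. At the start it stands on the table with one of the two small blocks (slim or round) lying on it. 
- square_block: Loose printing block, 28 mm high: wooden body with a 3 mm engraved copper face on top. Origin: centre of the underside; z up through the copper face. Square, 64 by 64 mm, sides along x and y, about 0.16 kg. At the start it stands on the table with one of the two small blocks (slim or round) lying on it. 
- slim_block: Loose printing block, 28 mm high: wooden body with a 3 mm engraved copper face on top. Origin: centre of the underside; z up through the copper face. Small narrow oblong, 66 mm along its x by 32 mm along its y, about 0.08 kg. At the start it lies on top of either the oblong or the square block, its underside 28 mm above the table. 
- round_block: Loose printing block, 28 mm high: wooden body with a 3 mm engraved copper face on top. Origin: centre of the underside; z up through the copper face. Upright disc, 46 mm in diameter, about 0.06 kg. At the start it lies on top of either the oblong or the square block, its underside 28 mm above the table. 
- oblong_board: Plywood holding board, fixed to the table, 10 mm thick, with one recess open at the top, 6 mm deep (recess floor 4 mm above the table). Origin: centre of the board's underside, below the middle of the recess; z up. Board 142 mm along its x by 90 mm along its y, recess 122 by 70 mm: the place of the large oblong block (7 mm of play all round).
- square_board: Plywood holding board, fixed to the table, 10 mm thick, with one recess open at the top, 6 mm deep (recess floor 4 mm above the table). Origin: centre of the board's underside, below the middle of the recess; z up. Board 98 by 98 mm, recess 78 by 78 mm, sides along x and y: the place of the square block (7 mm of play all round).
- slim_board: Plywood holding board, fixed to the table, 10 mm thick, with one recess open at the top, 6 mm deep (recess floor 4 mm above the table). Origin: centre of the board's underside, below the middle of the recess; z up. Board 100 mm along its x by 66 mm along its y, recess 80 by 46 mm: the place of the small narrow block (7 mm of play all round).
- round_board: Plywood holding board, fixed to the table, 10 mm thick, with one recess open at the top, 6 mm deep (recess floor 4 mm above the table). Origin: centre of the board's underside, below the middle of the recess; z up. Square board 80 by 80 mm with a round recess 60 mm in diameter: the place of the round block (7 mm of play all round).
- bottle: Closed amber glass bottle with a black cap, 46 mm in diameter, 95 mm tall, standing upright on the table, 0.25 kg; it is to be left alone. Origin: centre of its underside.
There are look-alikes about, which are no part of the job. What is shaped like the slim_block but pink or purple is not meant.

How it is judged:
By the outcome, as a careful person would: the job done as asked, in the order asked, and still so for the second after the job is handed in, with the robot touching nothing.
It also fails if it takes over 115 s, if anything falls off the work surface, if the arm or the gripper's body presses on something with over 40 N, if the wrist force passes 120 N, or if a joint passes its speed limit or range.

## Working session

There is one attempt and no reset: what is moved stays moved. The work goes in short steps, each a Python script; the robot and the scene stay as the last script left them, time stands still between calls to the robot, and variables do not carry over. Pictures are saved under pics/ and viewed, at most 14 in all, crops included, and the job is handed in when it is done.

```bash
mkdir -p pics; ls; python3 - <<'E'
from station import ctrl,get_state,vision,models
import cv2,numpy as np
s=get_state();print(s['time'],s['tcp_pos'],s['eef_rot'],s['width'],ctrl.pinch_z)
for c in ['scene','top']:
    p,d=vision.grab_frame(c);cv2.imwrite(f'pics/{c}0.png',p);np.save(f'pics/{c}0.npy',d)
    i=vision.camera_info(c);print(i)
print(vision.camera_info('wrist'))
E
```

```text
pics
0.0 [0.22405088 0.58293322 0.23043119] [-1.46781246e-04  1.82380564e-01  9.83227630e-01 -8.58084552e-04] 0.08518110087323551 -0.0187
{'mtx': array([[436.92993424,   0.        , 283.2864456 ],
       [  0.        , 436.92993424, 207.91387811],
       [  0.        ,   0.        ,   1.        ]]), 'R': array([[ 0.08786006,  0.9960392 ,  0.01365718],
       [ 0.65922283, -0.04786026, -0.75042299],
       [-0.74679708,  0.07493534, -0.66081678]]), 't': array([-0.03169987, -0.31080371,  1.47169006])}
{'mtx': array([[434.16056178,   0.        , 265.30224947],
       [  0.        , 434.16056178, 210.37081847],
       [  0.        ,   0.        ,   1.        ]]), 'R': array([[-0.02947436, -0.99956476, -0.00124704],
       [-0.97776057,  0.02909053, -0.20769693],
       [ 0.20764281, -0.00490243, -0.97819243]]), 't': array([-0.01443116,  0.57100499,  1.11020513])}
{'mtx': array([[325.1922621 ,   0.        , 280.74428422],
       [  0.        , 325.1922621 , 207.63610677],
       [  0.        ,   0.        ,   1.        ]]), 'hand_eye': array([[-1.03354881e-03, -9.49967809e-01, -3.12346113e-01,
         8.02414023e-02],
       [ 9.99998839e-01, -1.33147404e-03,  7.40556236e-04,
        -3.58257342e-05],
       [-1.11938533e-03, -3.12344985e-01,  9.49968082e-01,
        -1.42730325e-01],
       [ 0.00000000e+00,  0.00000000e+00,  0.00000000e+00,
         1.00000000e+00]])}
```

View pics/top0.png

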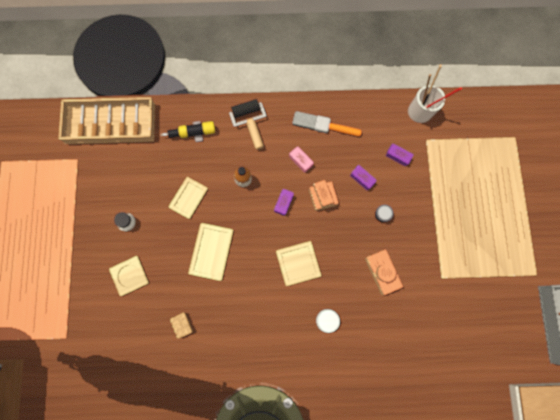

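View pics/scene0.png

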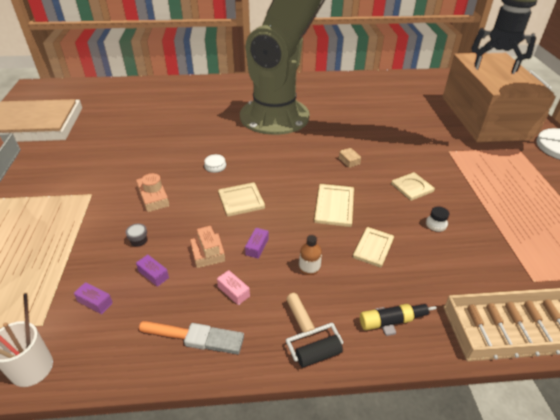

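The top view shows two piles. The slim block lies on the square block at (323,195), and the round block lies on the oblong block at (385,272). The boards are slim (188,198), oblong (211,251), round (128,275) and square (298,263), and the bottle is at (243,177). The look-alikes are pink (301,159) and purple (284,202), (363,177), (400,155). The copper-coloured slim piece on the square is the one meant.

Next I measure from the networks' masks together with depth.

```bash
cat > h.py <<'E'
from station import ctrl,get_state,vision,models,ticket
import cv2,numpy as np
from scipy.spatial.transform import Rotation as Rn
def rays(cam,uv):
    """world origin and directions of pixels uv (fixed cameras)"""
    i=vision.camera_info(cam);K=i['mtx'];uv=np.atleast_2d(uv).astype(float)
    d=np.c_[(uv-[K[0,2],K[1,2]])/K[0,0],np.ones(len(uv))]
    return -i['R'].T@i['t'],d@i['R']
def at_z(cam,uv,z):
    o,d=rays(cam,uv);return (o+d*((z-o[2])/d[:,2])[:,None])[:,:2]
def wrist_at_z(uv,z,pos,quat):
    i=vision.camera_info('wrist');K=i['mtx'];uv=np.atleast_2d(uv).astype(float)
    p=uv-[K[0,2],K[1,2]];r=np.hypot(*p.T);th=r/K[0,0]
    d=np.c_[p/np.maximum(r,1e-9)[:,None]*np.sin(th)[:,None],np.cos(th)]
    q=np.roll(quat,-1);R=Rn.from_quat(q).as_matrix();H=i['hand_eye']
    o=R@H[:3,3]+pos;d=d@(R@H[:3,:3]).T
    return (o+d*((z-o[2])/d[:,2])[:,None])[:,:2]
def rect(P):
    """centre, sides (long, short) and direction of the long side, deg in (-90,90]"""
    (c,(w,h),a)=cv2.minAreaRect((P*1000).astype(np.float32))
    if w<h: w,h,a=h,w,a+90
    return np.round([c[0]/1000,c[1]/1000],4),round(w,1),round(h,1),round((a+89)%180-89,1)
E
cat > m.py <<'E'
from h import *
Z=dict(oblong_block=.028,square_block=.028,slim_block=.056,round_block=.056,oblong_board=.01,square_board=.01,slim_board=.01,round_board=.01,bottle=.09)
p,d=vision.grab_frame('top')
o_,_=rays('top',[[0,0]])
for n,z in Z.items():
    for r in models.masks_of('top',n)[:4]:
        m=r['mask'].astype(np.uint8)
        cs,_=cv2.findContours(m,cv2.RETR_EXTERNAL,cv2.CHAIN_APPROX_NONE)
        if not cs: continue
        c=max(cs,key=cv2.contourArea)[:,0]
        v,u=np.nonzero(m);dd=d[v,u];o,dr=rays('top',np.c_[u,v]);zz=(o+dr*dd[:,None])[dd>0,2]
        print(n,round(r['p'],2),np.round(r['point']),'z90',np.round(np.percentile(zz,[50,90]),3),*rect(at_z('top',c,z)))
i=cv2.resize(p[140:310,100:420],None,fx=2.5,fy=2.5,interpolation=cv2.INTER_CUBIC);cv2.imwrite('pics/crop.png',i)
E
python3 m.py
```

```text
oblong_block 0.83 [382. 262.] z90 [0.028 0.031] [ 0.3981 -0.344 ] 108.3 59.3 22.1
square_block 0.77 [326. 192.] z90 [0.027 0.031] [ 0.6046 -0.1681] 66.3 19.2 19.3
slim_block 0.87 [400. 154.] z90 [0.027 0.031] [ 0.7176 -0.407 ] 67.9 44.9 57.2
slim_block 0.76 [363. 180.] z90 [0.027 0.03 ] [ 0.6564 -0.3017] 65.8 42.5 42.8
slim_block 0.67 [303. 156.] z90 [0.027 0.031] [ 0.7148 -0.134 ] 70.6 40.6 41.6
slim_block 0.61 [320. 196.] z90 [0.055 0.059] [ 0.6135 -0.1894] 71.4 37.3 19.1
round_block 0.65 [384. 270.] z90 [0.055 0.058] [ 0.3953 -0.3416] 50.4 44.3 88.3
oblong_board 0.76 [214. 252.] z90 [0.005 0.011] [0.4694 0.1226] 142.5 90.4 -13.8
square_board 0.83 [294. 265.] z90 [0.005 0.011] [ 0.431  -0.1172] 102.8 101.1 -75.3
square_board 0.72 [376. 270.] z90 [0.027 0.031] [ 0.3988 -0.3486] 108.8 62.6 21.3
slim_board 0.87 [185. 201.] z90 [0.007 0.012] [0.6242 0.1851] 102.6 69.7 -30.7
round_board 0.84 [127. 278.] z90 [0.007 0.012] [0.4097 0.3466] 84.2 83.1 24.4
bottle 0.84 [244. 177.] z90 [0.065 0.094] [0.6583 0.027 ] 52.7 45.5 -1.7
```

View pics/crop.png

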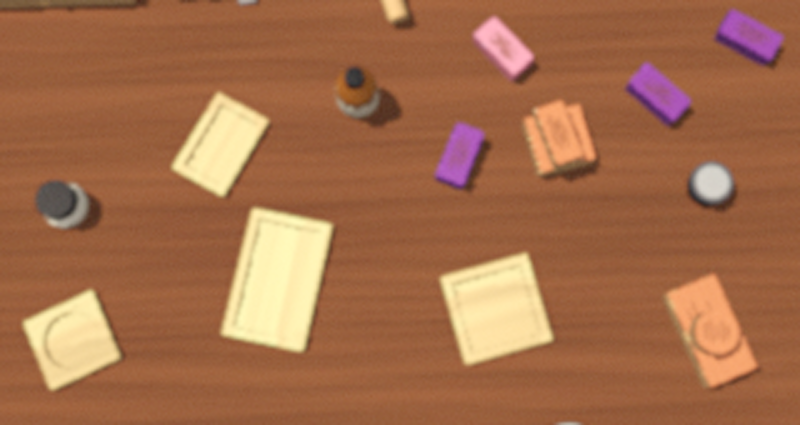

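The copper-coloured slim block at (320,196) has its top at 56 mm and sits on the square, so it is the right one. The purple and pink pieces stand on the table at 28 mm. The measured sizes match. Next I hover over the slim block and refine with the wrist camera.

```bash
cat >> h.py <<'E'
def quat(a):  # tool down, tool x at angle a (deg); fingers close along a+90
    f=np.radians(a)/2;return np.array([0,np.cos(f),np.sin(f),0])
def go(xy,z,a,sym=180):
    """joint move to the equivalent grasp angle that turns the joints least"""
    q0=np.array(get_state()['qpos']);best=None
    for k in range(int(360/sym)):
        q=ctrl.ik([*xy,z],quat(a+k*sym))
        if q is not None:
            c=np.abs(np.array(q)-q0).max()
            if best is None or c<best[0]: best=(c,a+k*sym)
    ctrl.movep([*xy,z],quat(best[1]));return best[1]
def near(name,z,xy,save=None):
    """wrist-camera rectangle of the detection nearest xy, its outline taken at height z"""
    s=get_state();p,d=vision.grab_frame('wrist')
    if save: cv2.imwrite(save,p)
    out=[]
    for r in models.masks_of('wrist',name):
        cs,_=cv2.findContours(r['mask'].astype(np.uint8),cv2.RETR_EXTERNAL,cv2.CHAIN_APPROX_NONE)
        if cs: out.append(rect(wrist_at_z(max(cs,key=cv2.contourArea)[:,0],z,s['tcp_pos'],s['eef_rot'])))
    out=[o for o in out if np.linalg.norm(o[0]-xy)<.04]
    r=min(out,key=lambda o:np.linalg.norm(o[0]-xy)) if out else None
    print(name,r);return r
E
python3 - <<'E'
from h import *
print(go([.6135,-.1894],.2,19))
near('slim_block',.056,[.6135,-.1894],'pics/w1.png');near('square_block',.028,[.61,-.19]);print(get_state()['time'])
E
```

```text
19
slim_block (array([ 0.6178, -0.1902]), 70.6, 32.2, 17.9)
square_block (array([ 0.624 , -0.2177]), 66.3, 21.0, 19.1)
3.8333
```

View pics/w1.png

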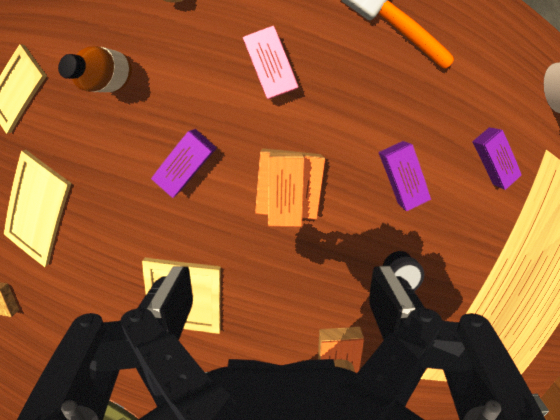

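The wrist view shows the slim block at (286,190) on the square at (290,185), with purple neighbours at (184,163) and (405,175) clear of the fingers. Picking it now, then refining the slim board.

```bash
cat >> h.py <<'E'
def off(w):  # how far the pads stand back at opening w
    L=.057;s=np.sin(np.radians(-6))+w/2/L
    return L*(np.cos(np.radians(6))-np.sqrt(1-s*s))
def pick(xy,a,w,base,sym=180,tip=.008):
    """close across w on a block whose underside is at base; returns tool angle, TCP height over underside"""
    h=tip+off(w);a=go(xy,base+h+.07,a,sym)
    ctrl.movel([*xy,base+h],max_speed=.12);ctrl.close_gripper(50)
    s=get_state();print('grip w',s['width'],'F',s['gripper_force'],'tcp',s['tcp_pos'],'off',off(w))
    ctrl.movel([*xy,base+h+.11],max_speed=.15)
    s=get_state();print('lift w',s['width'],'f',s['contact_force'],s['time']);return a,h
def place(xy,a,h,sym=180,floor=.004):
    go(xy,floor+h+.06,a,sym);f0=np.array(get_state()['contact_force'])
    ctrl.movel([*xy,floor+h+.004],max_speed=.1)
    for k in range(8):
        ctrl.movel([*xy,floor+h+.003-.001*k],max_speed=.03)
        f=np.array(get_state()['contact_force'])-f0
        if abs(f[2])>3: break
    print('set',k,f,get_state()['tcp_pos']);ctrl.ungrasp()
    ctrl.movel([*xy,floor+h+.1],max_speed=.15);print('t',get_state()['time'])
E
python3 - <<'E'
from h import *
print(pick([.616,-.190],18,.032,.028))
print(go([.6242,.1851],.17,-30.7))
near('slim_board',.01,[.6242,.1851],'pics/w2.png');near('slim_block',.1,[.6242,.1851]);print(get_state()['time'])
E
```

```text
grip w 0.03048162481619042 F 51.73375904560089 tcp [ 0.61643072 -0.19022644  0.03722557] off 0.000579275463729668
lift w 0.031147324002930566 f [ 0.49087855  0.75834203 -1.30603711] 6.45
(18, np.float64(0.008579275463729668))
-30.7
slim_board (array([0.6376, 0.1799]), 73.6, 67.6, -30.8)
slim_block None
8.05
```

View pics/w2.png

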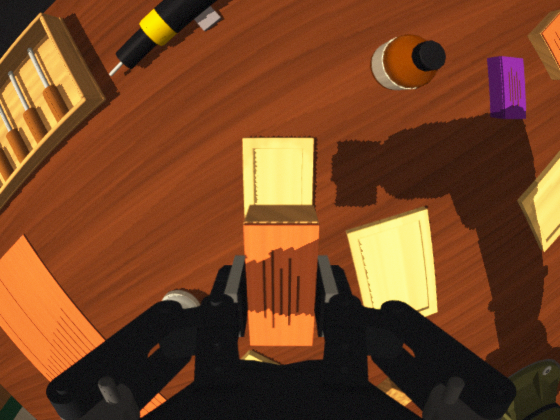

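The slim block is held square, at (283,285). The board's visible far part agrees with the top-view estimate within 2 mm. The bottle at (408,60) is clear. Placing, with the sign of the pad swing-back in `pick` corrected.

```bash
sed -i 's/h=tip+off(w)/h=tip-off(w)/' h.py; python3 - <<'E'
from h import *
place([.6253,.186],-30.8,.0092)
near('slim_board',.01,[.6253,.186]);near('slim_block',.032,[.6253,.186])
go([.606,-.191],.2,19)
near('square_block',.028,[.6146,-.1894],'pics/w3.png')
near('square_board',.01,[.431,-.1172]);near('oblong_block',.028,[.398,-.344]);near('round_block',.056,[.395,-.34])
print(get_state()['time'])
E
```

```text
set 4 [-4.07638384 -0.36837745  8.39652753] [0.62542096 0.18599522 0.01322365]
t 11.8833
slim_board (array([0.6252, 0.1872]), 102.0, 67.4, -31.0)
slim_block (array([0.6273, 0.1852]), 71.4, 32.4, -30.4)
square_block (array([ 0.6174, -0.1948]), 67.6, 64.9, 13.3)
square_board (array([ 0.4339, -0.1178]), 105.4, 100.1, 14.2)
oblong_block (array([ 0.4282, -0.334 ]), 86.5, 58.0, 21.5)
round_block (array([ 0.4309, -0.3332]), 36.5, 18.2, 85.3)
13.925
```

View pics/w3.png

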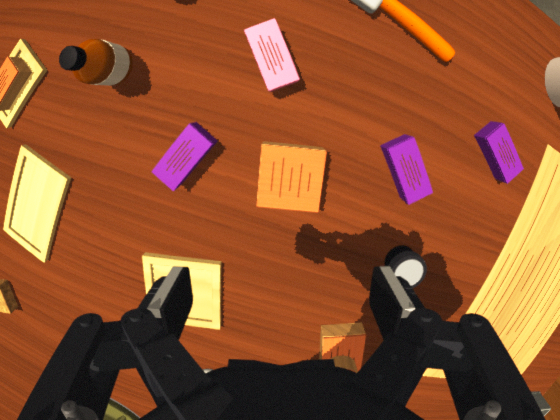

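The slim block now lies in its board at (15,80). The square block is at (292,178), turned about 13°, with free sides. I'll check the square board from above, then move the square block.

```bash
python3 - <<'E'
from h import *
go([.432,-.1175],.2,14.5,90)
r=near('square_board',.01,[.432,-.1175])
b=(r[0]+[.432,-.1175])/2 if r else np.array([.432,-.1175]);print(b)
a,h=pick([.6165,-.1945],13.3,.064,0,90)
go(b,.17,14.5,90);near('square_block',.11,b,'pics/w4.png')
print(get_state()['tcp_pos'],h,get_state()['time'])
E
```

```text
square_board (array([ 0.4313, -0.1178]), 98.6, 98.6, 14.4)
[ 0.43165 -0.11765]
grip w 0.06299717517446915 F 56.031750440597534 tcp [ 0.61718575 -0.19492803  0.00336561] off 0.005984487673442232
lift w 0.06287282343123704 f [-0.0232165   0.44475879 -1.51818781] 17.7
square_block None
[ 0.43305919 -0.11817646  0.1697543 ] 0.0020155123265577684 18.6417
```

View pics/w4.png

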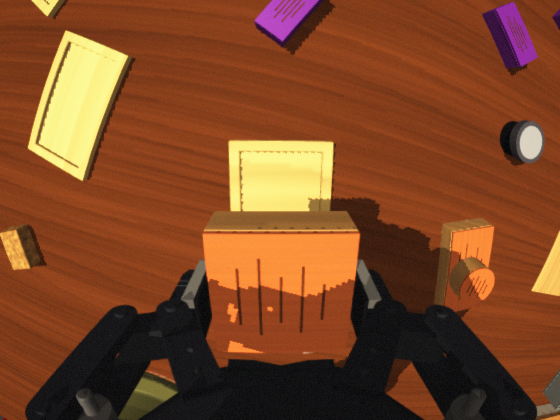

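The square block is held square and level at (281,290), lined up with its board at (281,180). Placing it, then the round block.

```bash
python3 - <<'E'
from h import *
place([.4316,-.1177],14.5,.0034,90)
near('square_board',.01,[.4316,-.1177]);near('square_block',.032,[.4316,-.1177])
go([.4097,.3466],.2,24.4,90)
near('round_board',.01,[.4097,.3466])
go([.398,-.344],.2,22,180)
near('round_block',.056,[.397,-.3416],'pics/w5.png');near('oblong_block',.028,[.398,-.344])
print(get_state()['time'])
E
```

```text
set 4 [-3.08073986  1.13473081 15.87655048] [ 0.4316048  -0.11772777  0.0072618 ]
t 22.275
square_board (array([ 0.4311, -0.1172]), 99.3, 99.2, -76.0)
square_block (array([ 0.4336, -0.1171]), 70.2, 62.9, 14.5)
round_board (array([0.4096, 0.3477]), 81.3, 80.7, -66.7)
round_block (array([ 0.3985, -0.344 ]), 50.6, 45.9, 20.9)
oblong_block None
26.9583
```

View pics/w5.png

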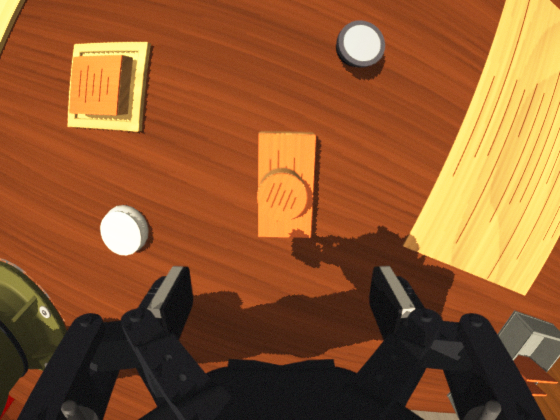

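The square is seated at (100,86). The round block is at (284,193) on the oblong at (287,185). Moving the round block.

```bash
python3 - <<'E'
from h import *
a,h=pick([.397,-.343],22,.046,.028)
place([.4096,.3473],23.5,h+.0012,30)
near('round_board',.01,[.4096,.3473]);near('round_block',.032,[.4096,.3473],'pics/w6.png')
go([.4694,.1226],.2,-13.8)
near('oblong_board',.01,[.4694,.1226])
go([.398,-.344],.2,22)
near('oblong_block',.028,[.398,-.344])
print(get_state()['time'])
E
```

```text
grip w 0.04410781274921501 F 50.154030472040176 tcp [ 0.3973314  -0.34323939  0.03458565] off 0.0022949690292166517
lift w 0.0441871386983706 f [ 0.24852098 -0.49689432 -0.87849572] 29.5083
set 4 [-2.05711036 -1.08076792  8.04205056] [0.40965566 0.34734006 0.0105785 ]
t 35.2417
round_board (array([0.4091, 0.3473]), 81.8, 80.9, 23.8)
round_block (array([0.4087, 0.3478]), 52.3, 45.2, -6.5)
oblong_board (array([0.4697, 0.1227]), 141.6, 89.8, -13.6)
oblong_block (array([ 0.3997, -0.3467]), 110.6, 56.1, 20.5)
38.35
```

View pics/w6.png

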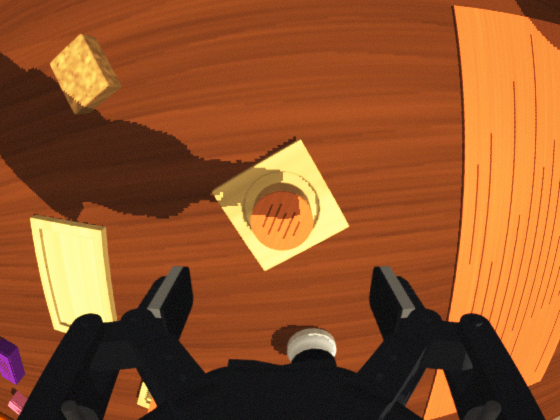

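The round block lies in its recess at (282,215). Now the oblong block.

```bash
python3 - <<'E'
from h import *
a,h=pick([.3992,-.3463],20.7,.056,0)
place([.4697,.1227],-13.6,h+.0013)
near('oblong_board',.01,[.4697,.1227]);near('oblong_block',.032,[.4697,.1227])
go([.3,.55],.23,150)
p,d=vision.grab_frame('top')
cv2.imwrite('pics/end.png',cv2.resize(p[140:310,100:420],None,fx=2.5,fy=2.5,interpolation=cv2.INTER_CUBIC))
V,U=np.mgrid[0:420,0:560];o,dr=rays('top',np.c_[U.ravel(),V.ravel()]);W=o+dr*d.ravel()[:,None]
for n,c in dict(slim=(.6253,.187),square=(.4313,-.1175),round=(.4093,.3474),oblong=(.4697,.1227)).items():
    m=(np.linalg.norm(W[:,:2]-c,axis=1)<.05)&(W[:,2]>.022)
    P=W[m];t=P[np.linalg.norm(P[:,:2]-c,axis=1)<.014]
    pl=np.linalg.lstsq(np.c_[t[:,:2]-c,np.ones(len(t))],t[:,2],rcond=None)[0]
    print(n,m.sum(),'top pts centre',P[:,:2].mean(0),'board',c,'z, slopes',np.round(pl,3))
print(get_state()['time'],get_state()['tcp_pos'])
E
```

```text
grip w 0.05463808511886009 F 52.63190031051636 tcp [ 0.39968278 -0.34673129  0.00488768] off 0.004122021253777133
lift w 0.0547138176404086 f [-0.62384003  0.17192475 -2.86472763] 40.925
set 4 [-0.28499252 -1.27245185  9.84045317] [0.46974842 0.1226833  0.00883974]
t 45.8667
oblong_board (array([0.4693, 0.1223]), 142.0, 90.9, -13.6)
oblong_block (array([0.4694, 0.1226]), 112.3, 56.7, -13.8)
slim 283 top pts centre [0.62386343 0.18583224] board (0.6253, 0.187) z, slopes [ 0.01  -0.043  0.032]
square 565 top pts centre [ 0.43037762 -0.11717322] board (0.4313, -0.1175) z, slopes [-0.013 -0.011  0.032]
round 248 top pts centre [0.41252459 0.34556791] board (0.4093, 0.3474) z, slopes [-0.026  0.029  0.032]
oblong 728 top pts centre [0.46912483 0.1223697 ] board (0.4697, 0.1227) z, slopes [-0.024  0.04   0.032]
47.85 [0.301486   0.54868775 0.22977245]
```

View pics/end.png

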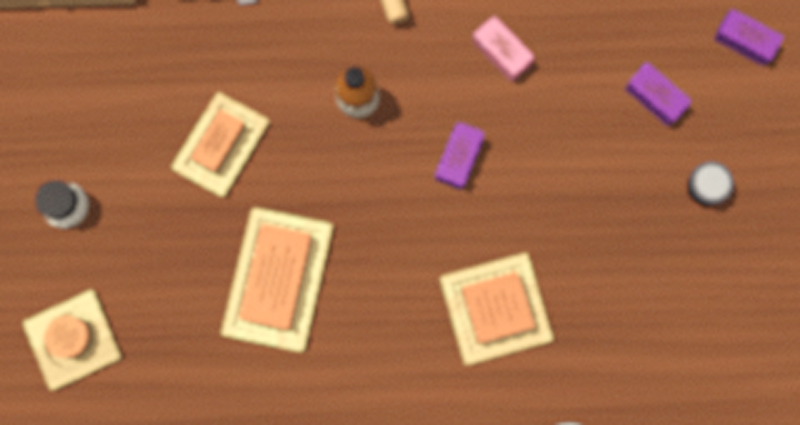

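All four tops measure 32 mm and level, which is recess floor (4 mm) plus block height (28 mm). The blocks sit centred within 4 mm of their boards, copper side up. In the picture the bottle at (357,92) and the look-alikes have not moved.

```bash
python3 -c "
from station import ticket
print(ticket.close_job())"
```

```text
the job is handed in; nothing more can be done
None
```

The job is handed in: all four blocks were set down copper side up, flat in their matching boards, with the bottle and look-alikes untouched, at about 48 s of the 115 s allowed.

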